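# Tare the footed cup on the puzzle scale, then weigh the marble-topped weight

### The arm

A 6-joint arm with a two-finger parallel gripper is mounted at the origin on the work surface. World frame = base frame: x ahead of the robot, y to its left, z up, the work surface at z = 0. Lengths are in m, angles in degrees, forces in N, time in s.
With the tool pointing down it reaches from about 0.275 to 0.85 m from the base axis. Payload 5.2 kg.
Tool frame: the origin (TCP) lies on the mounting face of the last link; the fingertips stand 173 mm ahead of it and the grasp point (between the pads) lies 155 mm ahead of it; z points along the fingers, y is the direction in which the jaws open and shut (so a half turn about z gives the same grasp; the last joint's range is limited). The gripper opens to 85 mm and grips with 20 to 120 N. Pads are 22 mm wide; open, the fingers measure 114 mm over their backs; the gripper's body (76 mm by 85 mm) begins 54 mm behind the grasp point. The pads swing forward as they close: fully open they stand 13 mm farther back than shut.
Start: joints at [60.802, 14.817, 87.949, -0, 77.235, -11.62], TCP at [0.166, 0.524, 0.405] pointing down, gripper open.
Joint ranges: [-179.93, 179.93], [-52.35, 119.4], [10.71, 147.94], [-69.91, 249.91], [12.55, 155.21], [-178.61, 178.61]. Speed limits (degrees/s): [147.25, 147.25, 180, 180, 180, 180].

### API

Orientations are given as [roll, pitch, yaw] about the fixed x, y, z axes, in that order (R = Rz(yaw) Ry(pitch) Rx(roll)).
In Python, from cell import r, eyes, job gives the robot as it stands. Calls block until the motion is done:
- r.movep(position, orientation): joint-space move of the TCP to a pose.
- r.servo_line(position, attitude=None, velocity=0.15, f_stop=None): straight line of the TCP; attitude=None keeps the orientation; velocity is the mean speed in m/s. With f_stop (N) it stops when the force on the tool has changed by that much, and returns True; else False.
- r.movej(angles): joint-space move.
- r.gripper_to(opening, f_grip=None): finger opening in m; f_grip is the grip in N (None keeps the last); returns when the fingers have stopped.
- r.wait(seconds).
- r.ik(position, orientation): joint angles nearest the present ones, or None.
- r.get_obs(): the state.
- eyes.camera(name): name is "side" or "top"; returns a dict with "pixels" (384x512x3 uint8, red, green, blue), "fx", "fy", "cx", "cy" (pixels), "k1" (the pictures are not rectified: a ray, as slopes to the right and down, at radius r is drawn at 1 + k1 r^2 times it, then the intrinsics apply), "position" and "attitude" of the camera in the world. Camera axes: x right, y up, looking along -z (the intrinsics and any distortion apply to the point x, -y, -z); pixel columns grow to the right and rows downward; lengths in m; the calibration is good to about 2 mm. A picture is of the moment at which its call begins. There is no depth.
A pose or a line that the arm cannot do raises r.MotionError and nothing moves.
- job.sign_off(): hands the job in, once; it reports no verdict.
The state is a dict: "time": time; "joint_pos": joint angles; "dq": joint speeds; "tau": joint torques, N m; "eef_pos": TCP position; "eef_rot": TCP orientation; "contact_force": force on the tool from outside, world axes, zero at the start; "moment": the same for the moment, N m; "width": finger opening in m.
Only numpy, scipy, OpenCV 4.12 (cv2) and the standard library are available. Lean on these libraries where they do the work, as an engineer would, in place of code of your own. Each camera call takes 0.05 s, during which the arm holds its last target. There are 200 camera calls.

### The job

Set the empty footed cup on the scale's pan, slide its foot under the clip and press it lightly against the clip's end stop, then let go of it. Press the scale's tare key down to its stop and hold it there with a firm, steady push for a good second, and only then lower the marble-topped weight gently into the cup and leave it standing there. Do not force anything, and leave the other things on the table where they are.

Things in the scene. Friction and masses are not known exactly. Their poses are not given: they have to be found in the camera images.
- scale: Flat grey bench scale, 230 (x) x 160 (y) x 40 mm, fixed to the table. Origin at the centre of its underside on the table, z up, x from the key end to the clip end. A steel pan, 160 x 150 mm, covers x = -50 to +110 mm of it; the pan's flat top is 46 mm above the origin. Setting things down on it must stay gentle (under 50 N, knocks included).
- clip: Aluminium horseshoe clip fixed on the pan, open towards the scale's -x, axes as the scale's. Origin on the pan's top where the cup's origin lies when fully home. Side walls x = -10 to +33 mm, inner faces y = +-28.5 mm. Lips over them reach in to y = +-22 mm, undersides 8 and tops 11.5 mm above the pan: a foot cannot enter from above, only slide in along +x.
- clip_stop (a point): Middle of the inner face of the clip's rigid end wall, the end stop: at the clip's x = +27 mm, 6 mm above the pan. Axes as the clip's. Home is reached when the cup's foot is pressed along +x against it with 2 to 12 N for 0.3 s; the cup must never load the clip with more than 18 N. Weight borne by the pan adds friction that is not part of this push.
- clip_mouth (a point): Point on the pan's top at the clip's x = -55 mm, on its middle line: a cup set down here stands on the pan clear of the lips. Axes as the clip's. Flared guide walls without lips, 11.5 mm high, run from the clip's x = -10 (28 mm off the middle line) out to about -32 mm (41 mm off it).
- tare: Round black tare key, 26 mm across, moving straight down on a spring. Origin on its axis, 9 mm below its top (the scale's x = -85, y = -30, z = 40 mm when up). Starts to move at 1.5 N, meets a hard stop 3 mm down at 2.4 N; registers when held on the stop with 4 to 11 N for 0.8 s, the cup home, empty and untouched. Never more than 18 N.
- tare_top (a point): Centre of the tare key's top face, 49 mm above the table when up. z up.
- cup: White ceramic footed cup, 46 mm high, about 0.16 kg (hidden +-25 %). Origin at the centre of its underside, z its axis, round. Foot: disc 54 mm across, 5.5 mm thick; stem 36 mm across; above it an open bowl, 56 mm across and straight-sided outside from 26 to 46 mm height, wall 4 mm, 48 mm inside, inner floor 22 mm above the origin. Can be gripped across the bowl at about 36 mm height.
- weight: Marble-topped weight, 69 mm high, about 0.12 kg (hidden +-25 %). Origin at the centre of its underside, z its axis, round. Brass foot 30 mm across and 16 mm high, thin stem 12 mm across, on top a green glass ball 26 mm across whose centre is 56 mm above the origin: grip it there. Lower it in and let go when it stands; a drop of 5 mm or more is too rough.
- cone_weight: Bystander: brass weight of the same foot and stem with a cone on top instead of a ball, 70 mm high. Origin at the underside's centre.
- thimble: Bystander: ceramic thimble cup, 32 mm across, 30 mm high. Origin at the underside's centre.
- canister: Bystander: lidded copper canister, 94 mm across, 125 mm high. Origin at the underside's centre.
- pine_lower: Bystander: lower of two stacked pine box halves, 110 x 110 x 35 mm. Origin at the underside's centre.
- pine_upper: Bystander: upper pine box half, upside down on the lower one, 110 x 110 x 35 mm. Origin at the underside's centre.
- burr: Bystander: six-piece wooden burr puzzle, 76 mm in each direction. Origin at the underside's centre.
Not all that is in view belongs to the job. Leave any pink look-alike of the weight alone.

How it is judged:
By the outcome, as a careful person would: the job done as asked, in the order asked, and still so for the second after the job is handed in, with the robot touching nothing.
It also fails if it takes over 72 s, if anything falls off the work surface, if the arm or the gripper's body presses on something with over 40 N, if the wrist force passes 120 N, or if a joint passes its speed limit or range.

## Working session

There is one attempt and no reset: what is moved stays moved. The work goes in short steps, each a Python script; the robot and the scene stay as the last script left them, time stands still between calls to the robot, and variables do not carry over. Pictures are saved under pics/ and viewed, about 8 in all and at most 12, crops included, and the job is handed in when it is done.

```bash
ls; mkdir -p pics; python3 - <<'E'
from cell import r, eyes, job
import cv2
for n in("top","side"):
    c=eyes.camera(n); cv2.imwrite(f"pics/{n}0.png",cv2.resize(c["pixels"][:,:,::-1],(800,600),interpolation=cv2.INTER_CUBIC))
    print({k:v for k,v in c.items() if k!="pixels"})
o=r.get_obs();print(o)
E
```

```text
pics
{'fx': 370.51311182126676, 'fy': 370.51311182126676, 'cx': 260.76351652247246, 'cy': 191.54921123377082, 'k1': -0.11956519394826694, 'position': array([0.38594548, 0.02148543, 1.17607627]), 'attitude': array([  6.768476  ,  -0.35845181, -90.51585408])}
{'fx': 431.71474390079743, 'fy': 431.71474390079743, 'cx': 256.6842776799691, 'cy': 196.3531104297311, 'k1': -0.009637320535699082, 'position': array([0.21465417, 1.09984375, 0.89836989]), 'attitude': array([  53.95858158,    0.74747729, -164.05087007])}
{'time': 0.1, 'joint_pos': array([ 6.08018656e+01,  1.48569570e+01,  8.80028823e+01, -1.38864596e-03,
        7.72348627e+01, -1.16197106e+01]), 'dq': array([-0.0222492 , -0.02710901, -0.13861714, -0.03244671,  0.00092522,
       -0.06014299]), 'tau': array([ 1.90415361e-03, -4.46972251e+01, -2.91245055e+01, -3.84220930e-04,
        6.42919389e-03, -1.22947472e-05]), 'eef_pos': array([0.16600066, 0.52416489, 0.40395347]), 'eef_rot': array([-1.79906966e+02, -1.77483288e-02,  1.62421870e+02]), 'contact_force': array([ 0.04399762, -1.08515716, -0.08954777]), 'moment': array([-0.00872202,  0.00100345,  0.00073306]), 'width': 0.0854189029324922}
```

View pics/top0.png

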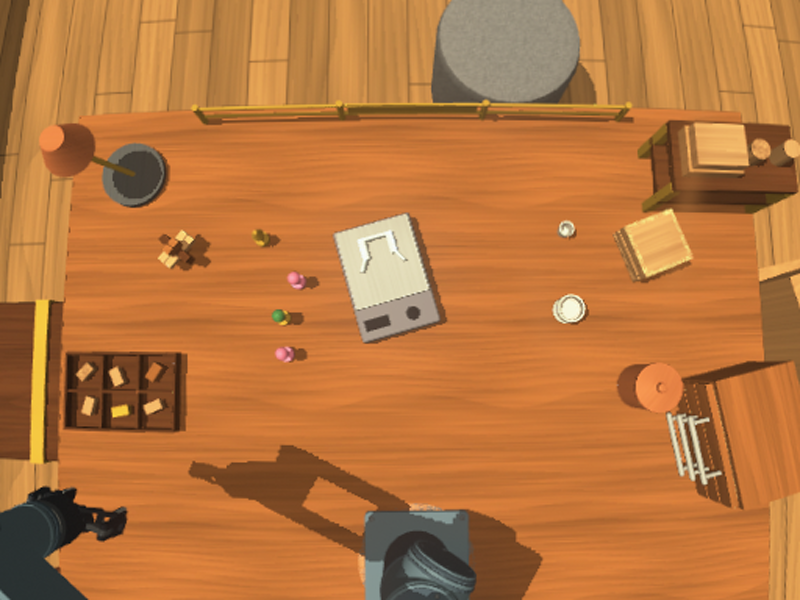

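View pics/side0.png

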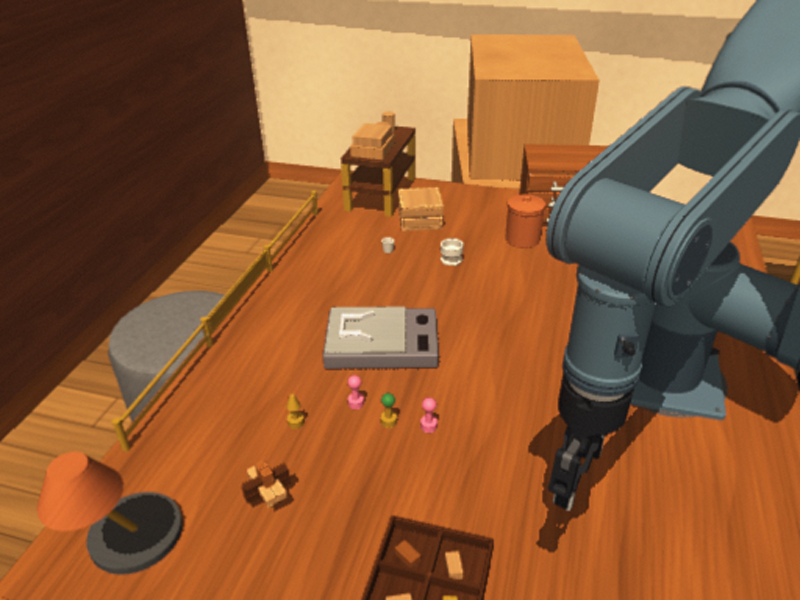

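The top view shows the scale at (387,275), the clip open towards the robot, the cup at (570,308) and the green ball at (280,316) between two pink look-alikes. Enlarging next.

```bash
cat > h.py <<'E'
import numpy as np, cv2
from scipy.spatial.transform import Rotation as R
def proj(c,P):
    P=np.atleast_2d(P); M=R.from_euler('xyz',c["attitude"],degrees=True).as_matrix()
    q=(P-c["position"])@M; a=np.c_[q[:,0],-q[:,1]]/-q[:,2:3]
    a=a*(1+c["k1"]*(a**2).sum(1,keepdims=True)); return a*[c["fx"],c["fy"]]+[c["cx"],c["cy"]]
def crop(im,x0,y0,w,h,s,step=10):
    o=cv2.resize(im[y0:y0+h,x0:x0+w,::-1],None,fx=s,fy=s,interpolation=cv2.INTER_CUBIC)
    for x in range(-(-x0//step)*step,x0+w,step):
        cv2.line(o,((x-x0)*s+s//2,0),((x-x0)*s+s//2,7),(0,0,255),1); cv2.putText(o,str(x),((x-x0)*s+3,18),0,.35,(255,0,0),1)
    for y in range(-(-y0//step)*step,y0+h,step):
        cv2.line(o,(0,(y-y0)*s+s//2),(7,(y-y0)*s+s//2),(0,0,255),1); cv2.putText(o,str(y),(9,(y-y0)*s+s//2+4),0,.35,(255,0,0),1)
    return o
def mont(fn,*cs):
    H=max(c.shape[0] for c in cs)
    cv2.imwrite(fn,np.hstack([cv2.copyMakeBorder(c,0,H-c.shape[0],0,4,0) for c in cs]))
E
python3 - <<'E'
from cell import eyes
from h import *
t=eyes.camera("top"); s=eyes.camera("side"); np.savez("cams.npz",t=t,s=s)
T=t["pixels"];S=s["pixels"]
a=crop(T,208,132,80,92,6); b=np.vstack([crop(T,345,180,40,36,7),crop(T,165,185,40,36,7)])
mont("pics/t1.png",a,b)
a=crop(S,200,190,86,52,6); b=np.vstack([crop(S,275,145,30,30,8),crop(S,232,245,30,30,8)])
mont("pics/s1.png",a,b)
E
```

```text
(no output)
```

View pics/t1.png

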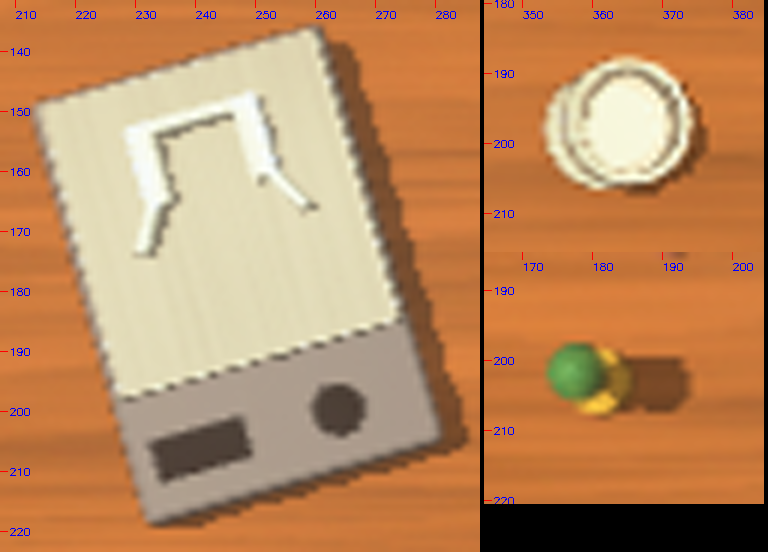

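View pics/s1.png

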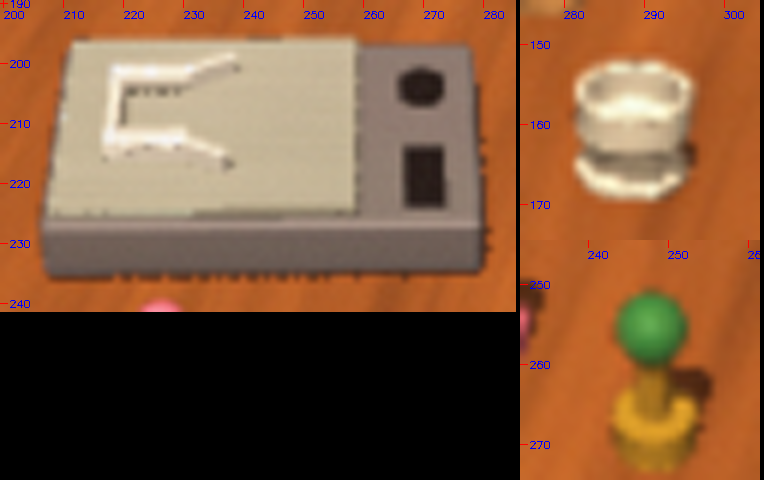

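The crops give the pan and scale corners, key, clip corners, cup rim and foot, and ball. I'll fit them all jointly.

```bash
cat > fit.py <<'E'
from h import *
from scipy.optimize import least_squares
d=np.load("cams.npz",allow_pickle=True); C={k:d[k].item() for k in "ts"}
def px(p,ox,oy,s,x0,y0): return [(p[0]-ox+.5)/s-.5+x0,(p[1]-oy+.5)/s-.5+y0]
TA=(0,0,6,208,132);TB=(484,0,7,345,180);TC=(484,252,7,165,185);SA=(0,0,6,200,190);SB=(520,0,8,275,145);SC=(520,240,8,232,245)
W=1
obs=[]
def s(cam,loc,p,a,kind="s"): obs.append((cam,kind,loc,px(p,*a)))
for loc,p in [((110,75,46),(37,107)),((110,-75,46),(318,28)),((-50,-75,46),(404,320)),((-50,75,46),(119,399)),((-115,-80,40),(441,437)),((-115,80,40),(151,523)),((-85,-30,49),(339,409))]: s("t",loc,p,TA)
for loc,p in [((110,75,46),(52,213)),((110,-75,46),(75,40)),((-50,-75,46),(357,40)),((-50,75,46),(357,213)),((-115,80,40),(484,222)),((-115,-80,40),(470,46)),((-85,-30,49),(421,87))]: s("s",loc,p,SA)
for loc,p in [((33,34,57.5),(126,130)),((33,-34,57.5),(255,93)),((-32,41,57.5),(147,255)),((-32,-41,57.5),(312,208))]: s("t",loc,p,TA,"c")
for loc,p in [((33,34,57.5),(103,150)),((33,-34,57.5),(111,66)),((-32,41,57.5),(231,160)),((-32,-41,57.5),(237,62))]: s("s",loc,p,SA,"c")
def model(v,cam,kind,loc):
    l=np.array(loc)/1000
    c=dict(C[cam]); c["position"]=c["position"]+v[9:12] if cam=="t" else c["position"]+v[12:15]
    c["attitude"]=c["attitude"]+(v[15:18] if cam=="t" else v[18:21])
    if kind in "sc":
        if kind=="c": l=l+[v[3],v[4],0]
        a=v[2]; P=[v[0]+np.cos(a)*l[0]-np.sin(a)*l[1],v[1]+np.sin(a)*l[0]+np.cos(a)*l[1],l[2]]
    else:
        i=5 if kind=="u" else 7; o=v[i:i+2]; u=c["position"][:2]-o; u/=np.hypot(*u)
        P=[*(o+u*l[0]),l[2]]
    return proj(c,P)[0]
s("t",(0,0,46),(628,123),TB,"u"); s("s",(27,0,0),(633,198),SB,"u"); s("s",(-28,0,46),(634,60),SB,"u")
s("t",(0,0,56),(574,372),TC,"w"); s("s",(0,0,56),(652,328),SC,"w"); s("s",(15,0,0),(653,473),SC,"w")
def f(v):
    e=[(model(v,a,k,l)-q)*(0.6 if k=="c" else 1)/.4 for a,k,l,q in obs]
    return np.r_[np.ravel(e),v[9:15]/.0015,v[15:21]/.15]
v0=np.r_[.47,.03,.2,.05,0,.42,-.28,.4,.2,np.zeros(12)]
q=least_squares(f,v0,loss="soft_l1"); v=q.x
if __name__=="__main__":
    np.set_printoptions(precision=4,suppress=True)
    print("scale",v[:2],np.degrees(v[2]),"clip off",v[3:5],"cup",v[5:7],"wt",v[7:9]);print(v[9:15]*1e3,v[15:])
    for a,k,l,p in obs: print(a,k,l,np.round(model(v,a,k,l)-p,2))
E
python3 fit.py
```

```text
scale [0.5685 0.0551] 15.680497726972177 clip off [0.0492 0.0002] cup [ 0.5004 -0.3125] wt [0.4903 0.265 ]
[ 0.0096 -0.062   0.1233 -0.0096  0.062   0.6425] [ 0.0004 -0.0472  0.0233  0.0631  0.0283 -0.0232]
t s (110, 75, 46) [ 0.27 -0.17]
t s (110, -75, 46) [-0.42 -0.01]
t s (-50, -75, 46) [-0.3  -0.13]
t s (-50, 75, 46) [0.28 0.17]
t s (-115, -80, 40) [0.97 0.3 ]
t s (-115, 80, 40) [-0.75  0.43]
t s (-85, -30, 49) [-0.3  -0.14]
s s (110, 75, 46) [-0.88 -0.08]
s s (110, -75, 46) [-0.41  0.22]
s s (-50, -75, 46) [ 0.05 -0.18]
s s (-50, 75, 46) [ 0.07 -0.47]
s s (-115, 80, 40) [0.01 0.41]
s s (-115, -80, 40) [ 0.45 -0.77]
s s (-85, -30, 49) [ 0.06 -0.78]
t c (33, 34, 57.5) [ 0.08 -0.03]
t c (33, -34, 57.5) [-0.22  0.15]
t c (-32, 41, 57.5) [ 0.05 -0.26]
t c (-32, -41, 57.5) [-1.7   0.24]
s c (33, 34, 57.5) [ 0.38 -0.75]
s c (33, -34, 57.5) [0.68 0.38]
s c (-32, 41, 57.5) [-0.41 -1.2 ]
s c (-32, -41, 57.5) [-0.42 -0.39]
t u (0, 0, 46) [ 0.32 -0.11]
s u (27, 0, 0) [-0.22  0.67]
s u (-28, 0, 46) [0.27 0.39]
t w (0, 0, 56) [ 0.54 -0.22]
s w (0, 0, 56) [-0.16  0.35]
s w (15, 0, 0) [0.34 0.24]
```

```bash
cat >> h.py <<'E'
YAW=15.68
SC=np.array([.5685,.0551]); CL=np.array([.0492,.0002])
ca,sa=np.cos(np.radians(YAW)),np.sin(np.radians(YAW)); A=np.array([[ca,-sa],[sa,ca]])
def sc(x,y=0): return SC+A@[x,y]          # scale frame -> world
def cl(x,y=0): return sc(x+CL[0],y+CL[1]) # clip frame -> world
CUP=np.array([.5004,-.3125]); WT=np.array([.4903,.265]); DOWN=[180,0,YAW]
def P(xy,z): return [float(xy[0]),float(xy[1]),float(z)]
def st(r,m=""):
    o=r.get_obs(); f=o["contact_force"]; g=A.T@f[:2]
    print(m,"t%.2f"%o["time"],np.round(o["eef_pos"],4),"F(scale ax)",np.round([*g,f[2]],2),"w%.4f"%o["width"]); return o
E
python3 - <<'E'
from cell import r,eyes
from h import *
z=.036+.151
print(r.ik(P(CUP,z),DOWN),r.ik(P(cl(0),.3),DOWN))
r.movep(P(CUP,z+.08),DOWN); st(r,"above")
print(r.servo_line(P(CUP,z),velocity=.1,f_stop=6)); st(r,"at")
r.gripper_to(.05,f_grip=30); st(r,"gripped")
r.servo_line(P(CUP,z+.1),velocity=.12); st(r,"lift")
c=eyes.camera("side"); d=eyes.camera("top")
p=proj(c,P(CUP,.13))[0].astype(int);q=proj(d,P(CUP,.13))[0].astype(int)
mont("pics/lift.png",crop(c["pixels"],p[0]-32,p[1]-32,64,64,6),crop(d["pixels"],q[0]-32,q[1]-32,64,64,6))
E
```

```text
[-4.28097050e+01  3.16223116e+01  9.62445321e+01 -2.54444375e-14
  5.21331563e+01  3.15102950e+01] [-3.94552531e+00  2.65990423e+01  8.59222427e+01 -2.54444375e-14
  6.74787150e+01  7.03744747e+01]
above t3.39 [ 0.5008 -0.3118  0.2672] F(scale ax) [-0.5   0.23  0.08] w0.0855
False
at t4.34 [ 0.5007 -0.3127  0.1875] F(scale ax) [-0.01  0.41  1.27] w0.0854
gripped t4.74 [ 0.5006 -0.3127  0.188 ] F(scale ax) [-1.47  1.09  5.03] w0.0547
lift t5.72 [ 0.5001 -0.3122  0.2861] F(scale ax) [ 0.18  0.3  -2.09] w0.0546
```

View pics/lift.png

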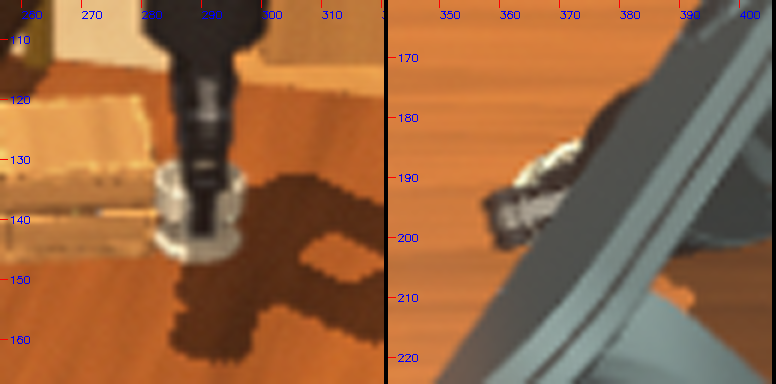

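The cup is held upright in both views. The near fingertip is at about (201,237) in the crop and low on the cup, so I'll check tip height against the 11.5 mm lips.

```bash
python3 - <<'E'
from h import *
c=np.load("cams.npz",allow_pickle=True)["s"].item(); j=A@[0,1]; o=np.array([.5001,-.3122])
print("obs cup bottom row ~", "tip row")
p=proj(c,P(CUP,.13))[0].astype(int)-32; print("crop org",p, "tip row",p[1]+(237.5)/6-.5,"foot bottom row",p[1]+262.5/6-.5)
for d in(.028,.034,.040):
  for z in(.105,.11,.115,.12): print(d,z,proj(c,P(o+j*d,z))[0])
u=c["position"][:2]-o;u/=np.hypot(*u)
for z in (.095,.099,.103): print("foot",z,proj(c,P(o+u*.027,z))[0])
E
```

```text
obs cup bottom row ~ tip row
crop org [257 104] tip row 143.08333333333334 foot bottom row 147.25
0.028 0.105 [289.9771482  145.71426413]
0.028 0.11 [290.02050462 144.53205831]
0.028 0.115 [290.06401518 143.3455247 ]
0.028 0.12 [290.10768068 142.15464002]
0.034 0.105 [290.07064098 146.51313615]
0.034 0.11 [290.1143042  145.32879551]
0.034 0.115 [290.15812315 144.14010569]
0.034 0.12 [290.20209864 142.94704321]
0.04 0.105 [290.16470102 147.31687797]
0.04 0.11 [290.20867399 146.13039865]
0.04 0.115 [290.2528043  144.93954862]
0.04 0.12 [290.29709277 143.74430421]
foot 0.095 [289.33773092 147.92727981]
foot 0.099 [289.37133335 146.9890437 ]
foot 0.103 [289.40503091 146.04807269]
```

Tips are about 19 mm above the foot's underside, so they clear the lips. Next: over to the mouth and down.

```bash
python3 - <<'E'
from cell import r,eyes
from h import *
m=cl(-.055)
r.movep(P(m,.29),DOWN); st(r,"above")
r.servo_line(P(m,.243),velocity=.08); r.wait(.2); o=st(r,"near")
print(r.servo_line(P(m,.229),velocity=.01,f_stop=2.0)); o=st(r,"touch")
z=o["eef_pos"][2]
r.servo_line(P(m,z+.001),velocity=.02); r.wait(.2); o=st(r,"raised")
c=eyes.camera("side"); d=eyes.camera("top")
mont("pics/mouth.png",crop(c["pixels"],200,180,64,60,6),crop(d["pixels"],208,132,64,64,6))
E
```

```text
above t7.22 [0.5631 0.0527 0.29  ] F(scale ax) [ 0.9  -0.56 -1.19] w0.0543
near t8.15 [0.5631 0.0537 0.2437] F(scale ax) [ 0.48  0.43 -1.92] w0.0544
True
touch t9.05 [0.5628 0.0537 0.2339] F(scale ax) [ 0.41 -0.46  6.01] w0.0546
raised t9.50 [0.5627 0.0537 0.2346] F(scale ax) [-0.15 -0.58 -0.98] w0.0544
```

View pics/mouth.png

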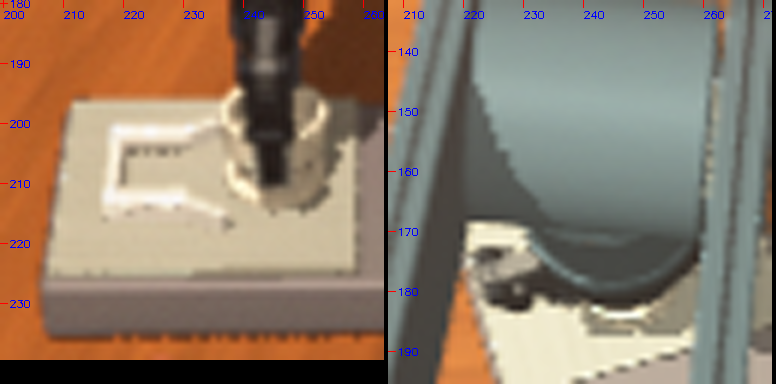

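The cup touched the pan at the expected height, before the mouth and on the clip's middle line. Sliding in under force watch.

```bash
python3 - <<'E'
from cell import r,eyes
from h import *
z=.2349
loc=lambda o:np.round(((A.T@(o["eef_pos"][:2]-SC))-CL)*1e3,2)
for x,v in((-.030,.04),(-.012,.02),(.006,.01)):
    h=r.servo_line(P(cl(x),z),velocity=v,f_stop=3.5); o=st(r,f"x{x} hit={h}"); print("clip mm",loc(o))
    if h: break
r.wait(.2); st(r,"settled"); 
E
```

```text
x-0.03 hit=False t10.38 [0.5868 0.0605 0.2347] F(scale ax) [-0.58 -0.43 -1.49] w0.0538
clip mm [-30.11   0.07]
x-0.012 hit=False t11.43 [0.6041 0.0653 0.2348] F(scale ax) [ 0.1   0.5  -1.78] w0.0541
clip mm [-12.11   0.03]
x0.006 hit=True t12.71 [0.6171 0.0691 0.234 ] F(scale ax) [-2.8  -0.43  3.53] w0.0548
clip mm [1.33 0.12]
settled t12.91 [0.617  0.0691 0.234 ] F(scale ax) [-1.69  0.15  2.7 ] w0.0544
```

```bash
cat >> h.py <<'E'
def avg(r,n=8,dt=.03):
    F=[]
    for _ in range(n): r.wait(dt); F.append(r.get_obs()["contact_force"])
    f=np.mean(F,0); return np.r_[A.T@f[:2],f[2]]
E
python3 - <<'E'
from cell import r,eyes
from h import *
loc=lambda o:np.round(((A.T@(o["eef_pos"][:2]-SC))-CL)*1e3,2)
x=.0014; z=.2346
for i in range(12):
    r.servo_line(P(cl(x),z),velocity=.01); f=avg(r,5); o=r.get_obs(); print("cmd %.4f"%x,loc(o),"z%.4f"%o["eef_pos"][2],np.round(f,2),"t%.2f"%o["time"])
    if f[0]<-5: break
    x+=.0004
print(np.round(avg(r,20),2)); st(r)
E
```

```text
cmd 0.0014 [1.29 0.06] z0.2342 [-0.23  0.18 -0.88] t13.33
cmd 0.0018 [1.8  0.01] z0.2346 [-0.01 -0.37 -1.52] t13.75
cmd 0.0022 [ 2.06 -0.  ] z0.2346 [-1.43 -0.06 -0.87] t14.17
cmd 0.0026 [2.35 0.02] z0.2345 [-3.45 -0.68  0.24] t14.58
cmd 0.0030 [2.59 0.04] z0.2345 [-5.01 -0.65  1.02] t15.00
[-4.87 -0.43  0.9 ]
 t15.67 [0.6183 0.0693 0.2345] F(scale ax) [-4.81 -0.41  0.63] w0.0546
```

It's at the end stop with about 4–5 N held for over a second. Now release, retreat, and look.

```bash
python3 - <<'E'
from cell import r,eyes
from h import *
p=r.get_obs()["eef_pos"]
r.gripper_to(.085); st(r,"open")
r.servo_line([p[0],p[1],.31],velocity=.12)
r.gripper_to(0.0,f_grip=30)
k=sc(-.085,-.030)
r.movep(P(k,.25),DOWN); r.wait(.2); st(r,"over key")
c=eyes.camera("side"); d=eyes.camera("top")
mont("pics/home.png",crop(c["pixels"],200,175,90,64,5),crop(d["pixels"],208,132,64,64,5))
E
```

```text
open t16.08 [0.619  0.0695 0.2348] F(scale ax) [ 0.45 -0.26 -0.26] w0.0851
over key t18.48 [0.4962 0.0034 0.2507] F(scale ax) [ 0.36 -0.38 -1.  ] w0.0001
```

View pics/home.png

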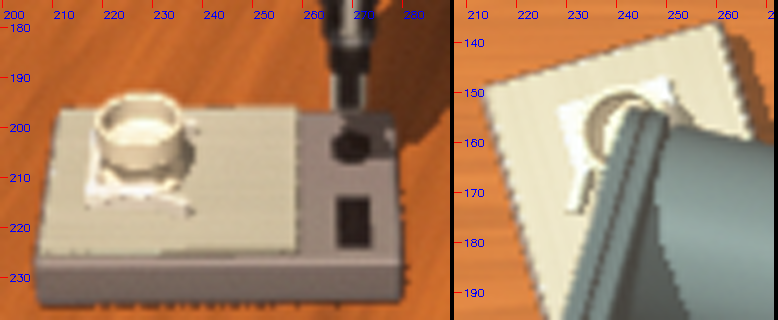

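The cup stands upright in the clip, foot under the lips (side crop, about (142,130)), and the shut fingers are over the key at (350,100). Pressing the key now.

```bash
python3 - <<'E'
from cell import r,eyes
from h import *
k=sc(-.085,-.030); b=avg(r,6)[2]; print("bias",b)
r.servo_line(P(k,.227),velocity=.04)
h=r.servo_line(P(k,.212),velocity=.006,f_stop=5.0); o=st(r,f"hit {h}"); z=o["eef_pos"][2]
for i in range(8):
    f=avg(r,4)[2]-b; print("%.4f"%z,round(f,2),"%.4f"%r.get_obs()["eef_pos"][2])
    if 5.8<f<9: break
    z+= -.0003 if f<=5.8 else .0003
    r.servo_line(P(k,z),velocity=.01)
t=r.get_obs()["time"]; F=[]
while r.get_obs()["time"]<t+1.4: F.append(avg(r,4)[2]-b)
print("hold",np.round(F,1)); st(r)
r.servo_line(P(k,.26),velocity=.06); st(r,"up")
E
```

```text
bias 0.14762128633755037
hit True t20.88 [0.4948 0.0033 0.2194] F(scale ax) [-0.04 -0.13  4.94] w0.0003
0.2194 4.52 0.2194
0.2191 5.52 0.2194
0.2188 7.98 0.2194
hold [7.6 8.1 8.  7.9 7.9 8.1 8.1 7.5 8.  7.9 7.6]
 t23.25 [0.4949 0.0032 0.2194] F(scale ax) [-1.46  1.27  8.02] w0.0000
up t24.08 [0.4946 0.0033 0.2599] F(scale ax) [-0.02 -0.42  0.73] w0.0001
```

Key sat on its stop with about 8 N for 1.8 s. Now the weight, jaws across the line of the pink look-alikes.

```bash
python3 - <<'E'
from cell import r,eyes
from h import *
D=[180,0,-6]; z=.056+.153
q=r.get_obs()["eef_pos"]; r.servo_line([q[0],q[1],.30],velocity=.15)
r.gripper_to(.055)
r.movep(P(WT,.30),D); st(r,"above")
print(r.servo_line(P(WT,z),velocity=.08,f_stop=4)); st(r,"at")
c=eyes.camera("side"); d=eyes.camera("top")
r.gripper_to(.015,f_grip=25); st(r,"grip")
r.servo_line(P(WT,z+.03),velocity=.06); r.wait(.2); st(r,"lift")
e=eyes.camera("side")
mont("pics/wt.png",crop(c["pixels"],210,225,64,64,6),crop(e["pixels"],210,225,64,64,6))
E
```

```text
above t26.09 [0.4904 0.2645 0.2999] F(scale ax) [-0.46 -0.22  0.34] w0.0548
False
at t27.38 [0.4906 0.2651 0.2095] F(scale ax) [-0.3   0.03  0.1 ] w0.0547
grip t27.86 [0.4904 0.265  0.2093] F(scale ax) [-0.51 -0.06  2.52] w0.0245
lift t28.71 [0.4901 0.2649 0.2386] F(scale ax) [ 0.05 -0.37 -0.91] w0.0242
```

View pics/wt.png

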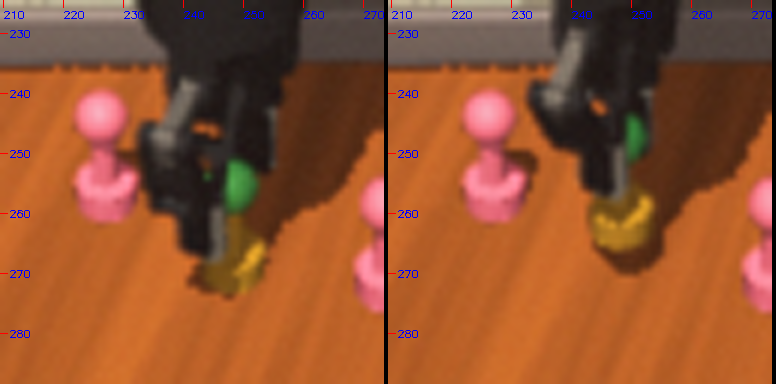

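The weight hangs upright from its ball, and the pinks are untouched. Lowering it into the cup.

```bash
python3 - <<'E'
from cell import r,eyes
from h import *
D=[180,0,-6]; g=cl(.001)
q=r.get_obs()["eef_pos"]; r.servo_line([q[0],q[1],.345],velocity=.12)
r.movep(P(g,.345),D); r.wait(.2); st(r,"above")
print(r.servo_line(P(g,.284),velocity=.05,f_stop=4)); r.wait(.2); st(r,"in")
h=r.servo_line(P(g,.2745),velocity=.006,f_stop=2.0); o=st(r,f"touch {h}"); r.wait(.2); st(r,"rest")
c=eyes.camera("side")
cv2.imwrite("pics/in.png",crop(c["pixels"],200,160,70,64,7))
E
```

```text
above t30.92 [0.6161 0.0707 0.3452] F(scale ax) [ 0.42 -0.14 -0.99] w0.0240
False
in t32.48 [0.6169 0.0689 0.2843] F(scale ax) [-0.17 -1.07 -0.68] w0.0245
touch True t33.54 [0.6168 0.0689 0.2774] F(scale ax) [0.03 0.6  5.61] w0.0241
rest t33.74 [0.6168 0.0689 0.2773] F(scale ax) [0.75 0.6  6.22] w0.0244
```

View pics/in.png

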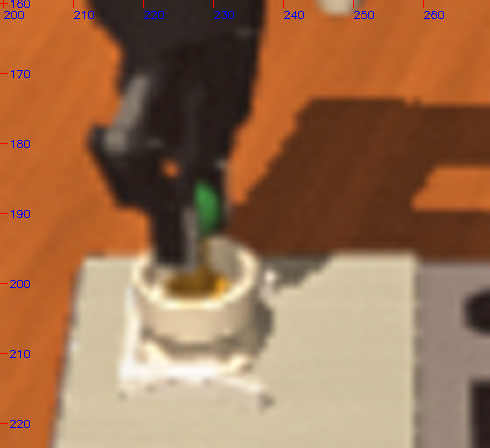

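Contact came exactly at the cup-floor height, with the foot inside the bowl. Ease off, release, retreat, check.

```bash
python3 - <<'E'
from cell import r,eyes
from h import *
g=cl(.001)
r.servo_line(P(g,.2776),velocity=.005); st(r,"eased")
r.gripper_to(.055); st(r,"open")
r.servo_line(P(g,.38),velocity=.08)
r.movep([.30,.35,.40],[180,0,-6]); r.wait(.3); st(r,"away")
c=eyes.camera("side"); d=eyes.camera("top")
mont("pics/end.png",crop(c["pixels"],185,150,110,130,4),crop(d["pixels"],160,125,80,100,4))
E
```

```text
eased t34.23 [0.6168 0.0689 0.2774] F(scale ax) [-0.32 -0.3   1.87] w0.0241
open t34.62 [0.6167 0.0689 0.2774] F(scale ax) [ 0.27  0.24 -0.6 ] w0.0549
away t37.92 [0.3006 0.3498 0.3999] F(scale ax) [-0.78 -0.24  0.07] w0.0547
```

View pics/end.png

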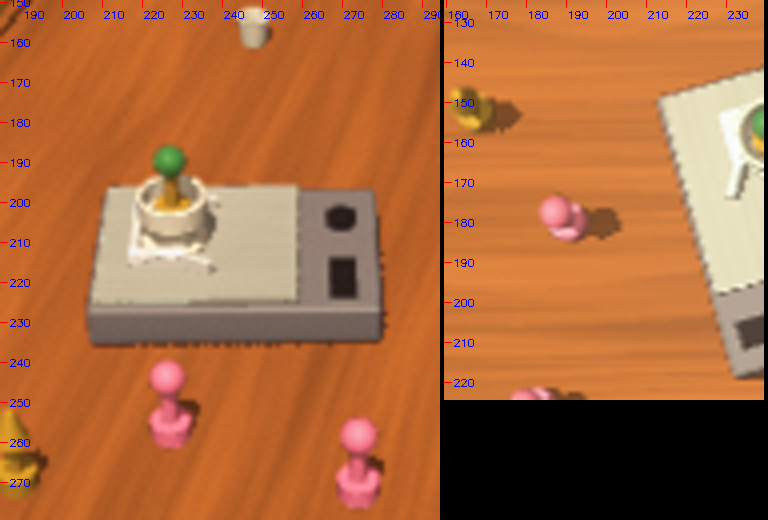

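The cup is in the clip with the weight upright in it, and the pinks, cone and thimble are in place. Handing in.

```bash
python3 -c "
from cell import job; print(job.sign_off())"
```

```text
the job is handed in; nothing more can be done
None
```

The job is done and handed in at about 38 s on the robot's clock, in the order you asked.

- **Cup:** I set it on the pan and slid it under the clip. I held it against the end stop with about 4–5 N at the wrist for roughly 1 s, then let go.
- **Tare key:** I pressed it 3 mm down to its stop and held it there with a steady 7.5–8 N for about 1.8 s.
- **Weight:** I lowered it until it touched at the expected cup-floor height (about 6 N), eased off to about 2 N, then released it.

The last pictures show the weight standing upright in the cup and the cup in the clip. The pink look-alikes, cone weight and thimble were where they had been. The other bystanders were outside those last crops, but the arm never went near them.

Two readings were slightly off:
- **First stop while sliding in:** this turned out to be light pan contact (about 3.5 N upward). I raised the cup slightly and pressed again.
- **Home position:** the gripper was about 2 mm past where I predicted when the cup met the stop. That is within the uncertainty of the grasp and camera calibration. I found no way to confirm the tare registered beyond the force and travel readings.

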